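# Hang a rinsed bottle neck-down on the revolving drying stand

## Task

Turn the revolving drying stand until its slim peg faces straight to the front, toward you. Then pick up the rinsed amber bottle that lies on the worktop, turn it neck-down and slide its neck gently over the slim peg until the mouth rests on the peg's rubber collar, and let go, with the peg still facing front. Leave the things round about where they are.

Things in the scene. Friction and masses are not known exactly. Their poses are not given: they have to be found in the camera images.
- drying_stand: Fixed foot of the revolving drying stand: a round grey drip pan, 204 mm across and 20 mm high, with a short column. Origin: centre of its underside, on the worktop, on the axis of rotation. A white ball hub (68 mm across, centre 60 mm up) turns on it with three pegs 120 degrees apart, all sloping outward and up at 50 degrees from level.
- peg_hub (a joint): Turn of the hub with its pegs about the stand's vertical axis, rad. 0: slim peg points straight to the front (world -x, the robot's side). Positive: turned clockwise seen from above; at +1.57 the slim peg points to the robot's left (+y). Turns by a light push on a peg (about 2 N at 60 mm from the axis); no spring or click, stays where left; free 3.1 rad each way.
- slim_peg (a point): Slim blue peg, the only one that fits the neck: 85 mm long beyond its collar, 20 mm diameter there, 12 mm near the rounded tip. Origin: centre of the outer face of its black rubber collar (33 mm across), 25 mm from the stand's axis, 90 mm above the worktop. z: along the peg to its tip. The other two pegs are stout (27 to 30 mm diameter, 75 mm long), for wide-mouthed jars.
- slim_peg_tip (a point): Rounded end of the slim peg: 80 mm from the stand's axis, 155 mm above the worktop.
- amber_bottle: Open empty square bottle of brown glass, 0.18 kg, lying, mouth away from the robot: 160 mm long; flat-sided body 54 mm wide (y), 46 mm high (z), 102 mm long; then shoulders and a round threaded neck, 34 mm long, 31 mm outside, 23 mm bore, into the hollow body. Origin: middle of its length, on the side it lies on (its axis is 23 mm above). x: along the bottle to the mouth; z: up as it lies.
- bottle_mouth (a point): Centre of the bottle's open mouth, at the end of the neck (80 mm from the middle of the bottle's length).
- bottle_base (a point): Centre of the bottle's base (outside), 80 mm from the middle of its length.
- bottle_cap: The bottle's black screw cap, 38 mm across, 18 mm high, lying near it. Origin: centre of its underside. Not needed; leave it.
- white_bottle: White capped plastic bottle, 45 x 56 x 141 mm, standing. Bystander. Origin: centre of its underside.
- timer: White lab timer, 58 x 66 x 17 mm, lying flat. Bystander. Origin: centre of its underside.
- red_marker: White marker pen with a red cap, 138 mm long, 12 mm thick, lying. Bystander. Origin: middle of the pen, on its underside.

How it is judged:
On the way:
1. the slim peg has been turned to the front (within 0.3 rad of straight), the bottle not yet on it (value of joint peg_hub between -0.3 and 0.3 rad and distance between bottle_mouth and slim_peg_tip above 0.06 m), for 0.2 s.
At the end, for the whole second after the job is handed in: The slim peg faces front (within 0.3 rad) and the bottle hangs neck-down on it, at rest and let go: the centre of its mouth within 10 mm of the collar's face along the peg and 9 mm sideways each way, the bottle's axis within 0.3 rad of the peg's (value of joint peg_hub between -0.3 and 0.3 rad and z of bottle_mouth in the frame of slim_peg between -0.006 and 0.01 m and x of bottle_mouth in the frame of slim_peg between -0.009 and 0.009 m and y of bottle_mouth in the frame of slim_peg between -0.009 and 0.009 m and angle between the x axis of amber_bottle and the z axis of slim_peg, either way round below 0.3 rad and z of bottle_base in the frame of slim_peg above 0.12 m and linear speed of amber_bottle below 0.02 m/s); the robot touches nothing.
It fails at once if the bottle was knocked or dropped hard against the stand (over 40 N) (contact force between amber_bottle and drying_stand above 40 N).
It fails at once if a bystander (white bottle, timer, marker, cap) was pushed more than 30 mm or knocked over (distance of any of white_bottle, timer, red_marker, bottle_cap from where it was at the start of the episode above 0.03 m or angle between white_bottle's own z axis and vertical above 0.5 rad).
It also fails if it takes over 67 s, if anything falls off the work surface, if the arm or the gripper's body presses on something with over 40 N, if the wrist force passes 120 N, or if a joint passes its speed limit or range.

## Robot

A 7-joint arm with a two-finger parallel gripper is mounted at the origin on a cart in front of the work surface, level with it; the furniture and walls round the work are solid. World frame = base frame: x ahead of the robot, y to its left, z up, the work surface at z = 0. Lengths are in m, angles in rad, forces in N, time in s.
With the tool pointing down it reaches from about 0.4 to 0.85 m from the base axis. Payload 4.5 kg.
Tool frame: the origin (TCP) lies where the fingers leave the gripper's body, on its centre line; the fingertips stand 64 mm ahead of it and the grasp point (between the pads) lies 45 mm ahead of it; z points along the fingers, y is the line along which they close (so a half turn about z gives the same grasp; the last joint's range is limited). The gripper opens to 88 mm and grips with 3 to 60 N. Pads are 18 mm wide; open, the fingers measure 123 mm over their backs; the gripper's body (75 mm by 187 mm) begins 45 mm behind the grasp point.
Start: joints at [1.293, 0.689, -0.195, 1.565, 0.157, 0.902, -0.215], TCP at [0.192, -0.595, 0.303] pointing down, gripper open.
Joint ranges: [-3.01, 3.01], [-0.46, 2.08], [-1.47, 1.51], [0.13, 2.56], [-1, 4.14], [0.04, 2.09], [-2.66, 2.66]. Speed limits (rad/s): [2.57, 2.57, 3.14, 3.14, 3.14, 3.14, 3.14].

## Interface

Orientations are given as a unit quaternion [x, y, z, w].
In Python, from plant import r gives the robot as it stands.
- The arm moves only by the tool play_rows, never from a script. Its arguments are lists of equal length, an entry for each row: "translation": the shift along the tool's x, y, z in m, a list of three; "delta_rot": the turn, a rotation vector about the tool's x, y, z in degrees, a list of three; "grip": the opening, from -1 (shut) to 1 (fully open). In form: {"translation": [[x, y, z], ...], "delta_rot": [[rx, ry, rz], ...], "grip": [grip, ...]}. A call has 1 to 20 rows; each row shifts and turns the commanded pose from where the row before left it, along the tool's axes as they then stand; what a row does not reach is not made up. A row lasts 1/8 s, in which the tool goes at most 62.5 mm and 10.7 degrees, less where a joint would pass 70% of its speed; a pose out of reach is approached as far as the arm can. A call with a gripper value outside its range is refused whole. The fingers move at their own pace and stop on an object; "squeeze" is the grip in N (left out, the last holds). Time passes only in rows, so rows that do not move let the fingers close. It gives the time, the measured TCP pose, the force, the opening and the grip force at its end, in the units of the state.
- r.get_state(): the state, without advancing time (a new reading comes with each control period).
- r.snapshot(name): name is "scene" or "top" or "wrist"; returns the picture (420x560x3 uint8, blue, green, red); there is no depth.
- r.get_calibration(name): a dict with "intrinsics" (3x3 intrinsics, pixels), "eye" and "rotation" of the camera in the world. Camera axes: x right, y up, looking along -z (the intrinsics and any distortion apply to the point x, -y, -z); pixel columns grow to the right and rows downward; lengths in m; the calibration is good to about 2 mm. The wrist camera is an equidistant fisheye: a pixel r from the principal point sees the ray r / f radians off the axis. A picture is of the moment at which its call begins: read the wrist's pose just before it. get_calibration takes no time and is no camera call; for the wrist camera it gives the pose at the moment of the call.
- r.finish_job(): hands the job in; it is judged then, once.
Trained networks look in the newest picture that a camera, given by its name, has taken for a name from the list of things; names that differ only in an ending like _2 or _b are one class to them, and where a whole thing is asked for, a point or a joint stands for the part that bears it (a point fixed in the world has none). Each returns a list of dicts, best first, with "confidence" (0 to 1); they miss things now and then, are a little off and sometimes report something else, mostly with a low value. They report only what shows in the picture. A call takes as long as a camera call.
- r.look_for(camera, target): "point" ([x, y, z] in m, in world coordinates, good to about 4 mm: the middle of the surface that is visible of it).
- r.silhouettes(camera, target): "pixels" (420x560 bool, what is visible of it).
The state is a dict: "clock": time; "q": joint angles; "qd": joint speeds; "joint_torque": joint torques, N m; "tool_pos": TCP position; "eef_rot": TCP orientation; "contact_force": force on the tool from outside, world axes, zero at the start; "moment": the same for the moment, N m; "opening": opening from 0.0 (shut) to 1.0 (fully open); "finger_force": force on a finger pad.
Only numpy, scipy, OpenCV 4.12 (cv2) and the standard library are available. Lean on these libraries where they do the work, as an engineer would, in place of code of your own. Each camera call takes 0.05 s, during which the arm holds its last target. There are 200 camera calls.

## Working session

There is one attempt and no reset: what is moved stays moved. The work goes in short steps, Python scripts to look and compute and a tool call to move; the robot and the scene stay as the last step left them, time stands still between calls to the robot, and variables do not carry over. Pictures are saved under pics/ and viewed, at most 10 in all, crops included, and the job is handed in when it is done.

Besides the shell and the picture viewer there is one more tool, called after ">>>" as name(argument=value, ...) on one line, values as JSON. play_rows: Moves the arm, as the interface text tells. Its arguments: {"type":"object","properties":{"translation":{"type":"array","items":{"type":"array","items":{"type":"number"}}},"delta_rot":{"type":"array","items":{"type":"array","items":{"type":"number"}}},"grip":{"type":"array","items":{"type":"number"}},"squeeze":{"type":"number"}},"required":["translation","delta_rot","grip"]}

```bash
ls; mkdir -p pics
python3 - <<'E'
from plant import r
import cv2, numpy as np
s=r.get_state(); print({k:np.round(v,3).tolist() for k,v in s.items()})
a=r.snapshot("scene"); b=r.snapshot("top")
cv2.imwrite("pics/scene0.png",a); cv2.imwrite("pics/top0.png",b)
for c in("scene","top"):
  k=r.get_calibration(c); print(c,np.round(k["eye"],3),np.round(k["intrinsics"],1).tolist(), np.round(k["rotation"],3).tolist())
  for t in("drying_stand","peg_hub","slim_peg","slim_peg_tip","amber_bottle","bottle_mouth","bottle_base","bottle_cap","white_bottle","timer","red_marker"):
    print(t,[(np.round(d["point"],3).tolist(),round(d["confidence"],2)) for d in r.look_for(c,t)[:2]])
print(r.get_state()["clock"])
E
```

```text
pics
{'clock': 0.0, 'q': [1.293, 0.69, -0.194, 1.566, 0.157, 0.902, -0.215], 'qd': [-0.0, 0.0, 0.001, 0.002, -0.0, -0.002, -0.001], 'joint_torque': [0.0, -52.756, -1.267, -15.343, -0.053, 0.007, 0.0], 'tool_pos': [0.192, -0.594, 0.302], 'eef_rot': [0.988, 0.155, -0.0, -0.001], 'contact_force': [0.061, -0.674, 0.043], 'moment': [0.011, 0.001, 0.018], 'finger_force': 0.0, 'opening': 1.001}
scene [-0.713 -0.763  0.745] [[467.6, 0.0, 277.8], [0.0, 467.6, 206.9], [0.0, 0.0, 1.0]] [0.48, -0.26, -0.397, 0.738]
drying_stand [([0.567, 0.162, 0.012], 0.85), ([0.477, -0.172, 0.037], 0.63)]
peg_hub [([0.559, 0.161, 0.102], 0.95)]
slim_peg [([0.561, 0.162, 0.101], 0.85), ([0.477, -0.174, 0.038], 0.69)]
slim_peg_tip []
amber_bottle [([0.48, -0.174, 0.038], 0.79)]
bottle_mouth [([0.478, -0.174, 0.043], 0.68)]
bottle_base [([0.476, -0.17, 0.038], 0.96)]
bottle_cap [([0.436, -0.37, 0.022], 0.55)]
white_bottle [([0.355, -0.01, 0.01], 0.54)]
timer []
red_marker [([0.355, -0.01, 0.009], 0.66)]
top [ 0.293 -0.006  1.323] [[438.6, 0.0, 277.3], [0.0, 438.6, 209.8], [0.0, 0.0, 1.0]] [0.057, -0.05, -0.703, 0.707]
drying_stand [([0.566, 0.171, 0.009], 0.73)]
peg_hub [([0.575, 0.172, 0.113], 0.83), ([0.566, 0.172, 0.006], 0.57)]
slim_peg [([0.573, 0.171, 0.117], 0.94)]
slim_peg_tip [([0.572, 0.166, 0.116], 0.97)]
amber_bottle [([0.507, -0.161, 0.043], 0.8)]
bottle_mouth [([0.512, -0.166, 0.042], 0.75)]
bottle_base [([0.51, -0.163, 0.045], 0.72), ([0.577, 0.174, 0.111], 0.28)]
bottle_cap [([0.449, -0.371, 0.021], 0.56)]
white_bottle [([0.494, 0.38, 0.11], 0.58), ([0.507, -0.16, 0.046], 0.23)]
timer [([0.394, 0.408, 0.018], 0.69)]
red_marker [([0.368, -0.007, 0.01], 0.51)]
1.2
```

Run:
```python
import cv2
a=cv2.imread("pics/top0.png"); 
cv2.imwrite("pics/topc.png",cv2.resize(a[40:280,120:440],None,fx=2.5,fy=2.5,interpolation=cv2.INTER_CUBIC))
```

```text
(no output)
```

View pics/topc.png

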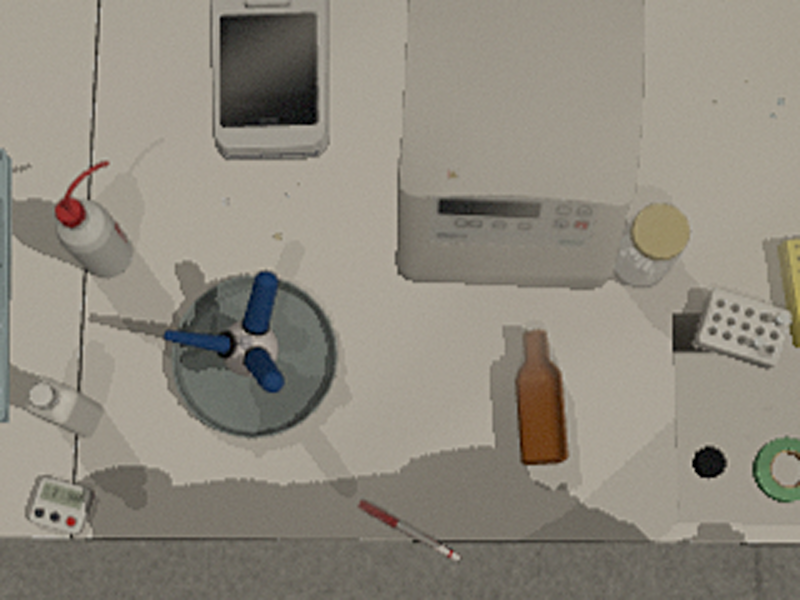

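View pics/scene0.png

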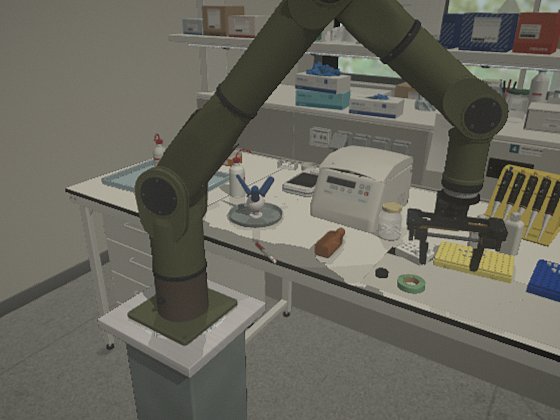

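The top view shows the slim peg pointing left (+y), with its tip at crop (168,337). The amber bottle lies with its mouth up in the image, between (536,332) and (545,462), and the marker is in front of the stand. Next I measure these precisely.

```bash
cat > h.py <<'E'
from plant import r
import cv2, numpy as np
from scipy.spatial.transform import Rotation as R
from scipy.optimize import least_squares
def cal(c):
    k=r.get_calibration(c); q=np.array(k["rotation"]); M=q if q.shape==(3,3) else R.from_quat(q).as_matrix()
    return np.array(k["intrinsics"]),np.array(k["eye"]),M
def proj(P,c,k=None):
    K,e,M=k or cal(c); p=(np.atleast_2d(P)-e)@M; p=p*[1,-1,-1]
    if c=="wrist":
        rho=np.hypot(p[:,0],p[:,1]); th=np.arctan2(rho,p[:,2]); s=th/np.maximum(rho,1e-9)
        n=p[:,:2]*s[:,None]
    else: n=p[:,:2]/p[:,2:]
    return n*[K[0,0],K[1,1]]+K[:2,2]
def rays(uv,c,k=None):
    K,e,M=k or cal(c); n=(np.atleast_2d(uv)-K[:2,2])/[K[0,0],K[1,1]]
    if c=="wrist":
        th=np.linalg.norm(n,axis=1); d=np.c_[n*(np.sin(th)/np.maximum(th,1e-9))[:,None],np.cos(th)]
    else: d=np.c_[n,np.ones(len(n))]
    return e,(d*[1,-1,-1])@M.T
def plane(uv,c,z,k=None):
    e,d=rays(uv,c,k); return e+d*((z-e[2])/d[:,2])[:,None]
def sil(c,t):
    s=r.silhouettes(c,t); return (s[0]["pixels"].astype(np.uint8),s[0]["confidence"]) if s else (None,0)
def contour(m): 
    cs,_=cv2.findContours(m,cv2.RETR_EXTERNAL,cv2.CHAIN_APPROX_NONE); return max(cs,key=cv2.contourArea)[:,0].astype(float)
def pegpts(cx,cy,th,n=2):
    u=np.array([-np.cos(th),np.sin(th)]) # th=0 -> -x ; +1.57 -> +y
    return np.array([[cx+u[0]*.025,cy+u[1]*.025,.09],[cx+u[0]*.08,cy+u[1]*.08,.155]])
E
python3 - <<'E'
from h import *
img=r.snapshot("top")
m,c=sil("top","drying_stand"); print("stand",c,m.sum())
b,c2=sil("top","amber_bottle"); print("bottle",c2,b.sum())
hsv=cv2.cvtColor(img,cv2.COLOR_BGR2HSV)
blue=cv2.inRange(hsv,(100,110,40),(125,255,255)); 
mm=m.copy()
cn=contour(mm); P=plane(cn,"top",.02)[:,:2]
f=least_squares(lambda p:np.hypot(*(P-p).T)-.102,P.mean(0),loss="soft_l1",f_scale=.002); print("centre",f.x,np.median(abs(f.fun)))
n,lab,st,ce=cv2.connectedComponentsWithStats(blue)
for i in range(1,n):
  if st[i,4]>20 and np.hypot(*(ce[i]-proj([*f.x,.1],"top")[0]))<60:
    ys,xs=np.where(lab==i); uv=np.c_[xs,ys]; c0=proj([*f.x,.08],"top")[0]
    d=np.hypot(*(uv-c0).T); print(st[i],ce[i],"tip px",uv[d.argmax()],"ang img",np.degrees(np.arctan2(*(ce[i]-c0)[::-1])))
for th in np.arange(1.4,2.1,.1): print(round(th,2),proj(pegpts(*f.x,th),"top").round(1).tolist())
cb=contour(b); Q=plane(cb,"top",.023)[:,:2]
rc=cv2.minAreaRect((Q*1000).astype(np.float32)); print(rc); print(cv2.boxPoints(rc).round(1).tolist())
# hue peaks: axis by halves
v,U=np.linalg.eigh(np.cov(Q.T)); print(U[:,1])
E
```

```text
stand 0.86 3444
bottle 0.75 881
centre [0.57917022 0.1794378 ] 0.002009036219813444
[218 149  13  24 214] [223.95327103 160.61682243] tip px [228 149] ang img -70.6749547740831
[186 172  26   9 136] [199.77205882 175.76470588] tip px [186 173] ang img -177.57426519422503
[218 180  15  17 153] [225.45098039 187.87581699] tip px [230 196] ang img 57.9622468577822
1.4 [[209.3, 177.2], [185.5, 175.1]]
1.5 [[209.2, 176.3], [185.3, 172.3]]
1.6 [[209.2, 175.5], [185.3, 169.4]]
1.7 [[209.3, 174.6], [185.7, 166.6]]
1.8 [[209.5, 173.8], [186.3, 163.8]]
1.9 [[209.8, 173.0], [187.2, 161.1]]
2.0 [[210.1, 172.2], [188.4, 158.4]]
2.1 [[210.5, 171.5], [189.8, 155.9]]
((527.2941284179688, -167.00076293945312), (163.14405822753906, 56.49937057495117), 3.7644548416137695)
[[444.0, -144.1999969482422], [447.79998779296875, -200.5], [610.5, -189.8000030517578], [606.7999877929688, -133.5]]
[-0.997784   -0.06653639]
```

>>> play_rows(translation=[[0,0,-0.03],[0,0,-0.03],[0.026,-0.05,-0.004],[0.026,-0.05,-0.004],[0.026,-0.05,-0.004],[0.026,-0.05,-0.004],[0.026,-0.05,-0.004],[0.026,-0.05,-0.004],[0.026,-0.05,-0.004],[0.026,-0.05,-0.004],[0.026,-0.05,-0.004],[0.026,-0.05,-0.004],[0.026,-0.05,0],[0.026,-0.05,0],[0,0,0],[0,0,0]], delta_rot=[[0,0,8.9],[0,0,8.9],[0,0,0],[0,0,0],[0,0,0],[0,0,0],[0,0,0],[0,0,0],[0,0,0],[0,0,0],[0,0,0],[0,0,0],[0,0,0],[0,0,0],[0,0,0],[0,0,0]], grip=[1,1,-1,-1,-1,-1,-1,-1,-1,-1,-1,-1,-1,-1,-1,-1])

```text
clock: 3.35
tool_pos: [0.5027, 0.0048, 0.4026]
eef_rot: [1.0, 0.0, -0.0, 0.0]
contact_force: [0.3, -0.2, 0.1]
opening: 0.005
finger_force: 0.0
```

Run:
```python
from h import *
s=r.get_state(); print(s["clock"],s["tool_pos"],s["eef_rot"],np.round(s["q"],2))
im=r.snapshot("wrist");cv2.imwrite("pics/w1.png",im)
K,e,M=cal("wrist"); print(K,e,M.round(2).tolist())
for t in("drying_stand","peg_hub","slim_peg","slim_peg_tip","amber_bottle","bottle_mouth"):
  print(t,[(np.round(d["point"],3).tolist(),round(d["confidence"],2)) for d in r.look_for("wrist",t)[:2]])
```

```text
3.35 [0.50270546 0.00480615 0.40255171] [ 9.99999726e-01  4.16217243e-04 -3.62451738e-04  4.94076489e-04] [ 0.04  0.41 -0.22  1.78  0.1   0.96 -1.79]
[[325.1922621    0.         278.99013328]
 [  0.         325.1922621  211.10981805]
 [  0.           0.           1.        ]] [0.5799169  0.00432906 0.48451184] [[-0.0, 0.95, 0.3], [-1.0, -0.0, 0.0], [0.0, -0.3, 0.95]]
drying_stand [([0.575, 0.16, 0.008], 0.93)]
peg_hub [([0.57, 0.159, 0.12], 0.91)]
slim_peg [([0.571, 0.164, 0.112], 0.8), ([0.516, -0.158, 0.047], 0.55)]
slim_peg_tip [([0.574, 0.159, 0.116], 0.8)]
amber_bottle [([0.518, -0.157, 0.046], 0.97)]
bottle_mouth [([0.57, 0.161, 0.117], 0.75), ([0.517, -0.154, 0.04], 0.58)]
```

View pics/w1.png

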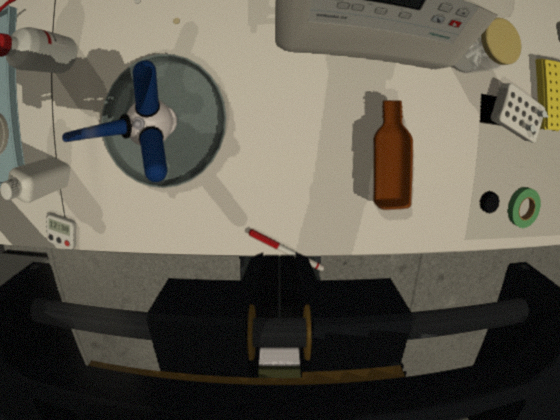

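The wrist view shows the slim peg pointing left with its tip at (66,137), the pan centred near (164,120), and the bottle from (392,102) to (393,207).

Run:
```python
from h import *
im=cv2.imread("pics/w1.png"); k=cal("wrist")
m,c=sil("wrist","drying_stand"); cn=contour(m)
hsv=cv2.cvtColor(im,cv2.COLOR_BGR2HSV); blue=cv2.inRange(hsv,(100,110,30),(125,255,255))
d=cv2.distanceTransform(255-cv2.dilate(blue,np.ones((5,5))),cv2.DIST_L2,3)
cn=cn[d[cn[:,1].astype(int),cn[:,0].astype(int)]>3]
for z in (.0,.01,.02):
  P=plane(cn,"wrist",z,k)[:,:2]
  f=least_squares(lambda p:np.hypot(*(P-p[:2]).T)-p[2],[*P.mean(0),.1],loss="soft_l1",f_scale=.002); print(c,z,f.x,np.median(abs(f.fun)))
n,lab,st,ce=cv2.connectedComponentsWithStats(blue)
P0=np.array([.577,.165])
for i in range(1,n):
  if st[i,4]>100: print(st[i],ce[i])
for th in np.arange(1.2,1.7,.1): print(round(th,2),proj(pegpts(.577,.166,th),"wrist",k).round(1).tolist())
b,c=sil("wrist","amber_bottle"); cb=contour(b)
for z in(.023,.03):
  rc=cv2.minAreaRect((plane(cb,"wrist",z,k)[:,:2]*1000).astype(np.float32)); print(c,rc)
  print(cv2.boxPoints(rc).round(1).tolist())
```

```text
0.94 0.0 [0.57410432 0.18913352 0.10432731] 0.0005217979019199598
0.94 0.01 [0.57422965 0.1853331  0.1021755 ] 0.0005106728276736416
0.94 0.02 [0.57435497 0.18153269 0.10002369] 0.0004995465963630319
[ 133   61   26   54 1099] [145.30482257  87.76797088]
[ 95 119  32  17 403] [111.30272953 128.1439206 ]
[ 63 129  23  12 176] [ 74.59659091 135.11931818]
[ 140  129   27   53 1066] [153.1988743  154.84615385]
1.2 [[135.1, 128.6], [76.5, 153.2]]
1.3 [[134.5, 126.8], [74.2, 146.9]]
1.4 [[134.0, 125.0], [72.5, 140.5]]
1.5 [[133.7, 123.1], [71.4, 133.8]]
1.6 [[133.6, 121.2], [70.8, 127.1]]
0.66 ((521.8375244140625, -164.69931030273438), (166.53274536132812, 63.633888244628906), 4.025190830230713)
[[436.5, -138.8000030517578], [441.0, -202.3000030517578], [607.0999755859375, -190.60000610351562], [602.7000122070312, -127.0999984741211]]
0.66 ((522.721923828125, -162.12884521484375), (164.0084228515625, 62.66931915283203), 4.025176525115967)
[[438.70001220703125, -136.60000610351562], [443.1000061035156, -199.10000610351562], [606.7000122070312, -187.60000610351562], [602.2999877929688, -125.0999984741211]]
```

>>> play_rows(translation=[[0.019,-0.047,0.02],[0.019,-0.047,0.02],[0.019,-0.047,0.02],[0.019,-0.047,0.02],[0.018,-0.047,0.02],[0,0,0.033],[0,0,0.033],[0,0,0.033],[0,0,0.033],[-0.012,0,0],[-0.008,-0.001,0],[-0.008,-0.001,0],[-0.0095,0.002,0],[-0.0095,0.002,0],[-0.0085,0.0055,0],[-0.0085,0.0055,0],[-0.0065,0.0095,0],[-0.0065,0.0095,0],[0,0,0]], delta_rot=[[0,0,0],[0,0,0],[0,0,0],[0,0,0],[0,0,0],[0,0,0],[0,0,0],[0,0,0],[0,0,0],[0,0,0],[0,0,0],[0,0,0],[0,0,0],[0,0,0],[0,0,0],[0,0,0],[0,0,0],[0,0,0],[0,0,0]], grip=[-1,-1,-1,-1,-1,-1,-1,-1,-1,-1,-1,-1,-1,-1,-1,-1,-1,-1,-1])

```text
clock: 6.18
tool_pos: [0.5185, 0.2067, 0.1704]
eef_rot: [1.0, -0.0, -0.002, 0.001]
contact_force: [0.2, 0.7, 0.0]
opening: 0.007
finger_force: 0.0
```

Run:
```python
from h import *
a=r.snapshot("top");w=r.snapshot("wrist");cv2.imwrite("pics/t2.png",a);cv2.imwrite("pics/w2.png",w)
c=cv2.resize(a[110:250,150:300],None,fx=3,fy=3)
cv2.imwrite("pics/c2.png",np.hstack([c,w[:, :][:420,:340]]) if c.shape[0]==420 else c)
```

```text
(no output)
```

View pics/c2.png

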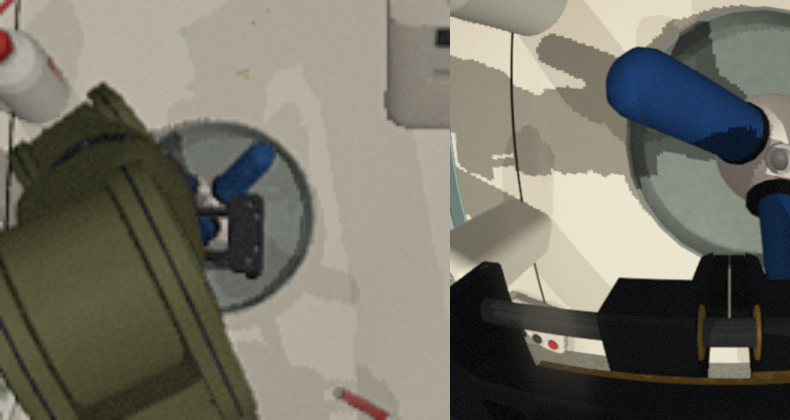

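The hub has turned, and the slim peg now faces roughly front. I back off and measure from above.

>>> play_rows(translation=[[0,-0.012,0],[0,-0.004,-0.035],[0,0,-0.05],[0,0,-0.05],[-0.01,0.03,-0.05],[-0.01,0.03,-0.03],[0,0,0],[0,0,0]], delta_rot=[[0,0,0],[0,0,0],[0,0,0],[0,0,0],[0,0,0],[0,0,0],[0,0,0],[0,0,0]], grip=[-1,-1,-1,-1,1,1,1,1])

```text
clock: 7.28
tool_pos: [0.4995, 0.1658, 0.3852]
eef_rot: [1.0, 0.001, -0.0, -0.0]
contact_force: [0.3, -0.2, 0.2]
opening: 0.436
finger_force: 0.0
```

Run:
```python
from h import *
w=r.snapshot("wrist");k=cal("wrist");cv2.imwrite("pics/w3.png",w)
m,c=sil("wrist","drying_stand"); cn=contour(m)
hsv=cv2.cvtColor(w,cv2.COLOR_BGR2HSV); blue=cv2.inRange(hsv,(100,110,25),(125,255,255))
d=cv2.distanceTransform(255-cv2.dilate(blue,np.ones((5,5))),cv2.DIST_L2,3)
cn=cn[d[cn[:,1].astype(int),cn[:,0].astype(int)]>3]
P=plane(cn,"wrist",.01,k)[:,:2]
f=least_squares(lambda p:np.hypot(*(P-p[:2]).T)-p[2],[*P.mean(0),.1],loss="soft_l1",f_scale=.002); print(c,f.x,np.median(abs(f.fun)))
n,lab,st,ce=cv2.connectedComponentsWithStats(blue)
for i in range(1,n):
  if st[i,4]>100: print(st[i],ce[i])
for th in (-.2,0,.2,.4): print(th,proj(pegpts(*f.x[:2],th),"wrist",k).round(1).tolist())
v=w.copy()
for p in proj(pegpts(*f.x[:2],0),"wrist",k): cv2.circle(v,tuple(int(x) for x in p),3,(0,255,255),1)
cv2.imwrite("pics/w3v.png",v)
```

```text
0.89 [0.57355698 0.18244943 0.10253487] 0.00041628812407025484
[ 196   73   62   44 1550] [226.59548387  94.06451613]
[ 274   72   60   46 1483] [303.19689818  94.28792987]
[257 130  18  67 854] [263.92622951 160.25644028]
-0.2 [[269.3, 136.1], [278.5, 195.6]]
0 [[265.0, 136.6], [262.5, 197.1]]
0.2 [[260.7, 136.1], [246.5, 195.5]]
0.4 [[256.5, 134.9], [231.2, 190.9]]
```

View pics/w3v.png

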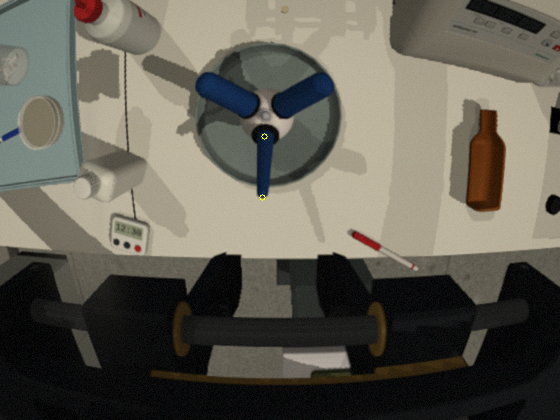

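The peg points straight to the front: the model overlay sits on both collar and tip at (265,136) and (262,197). Now I go over the bottle.

>>> play_rows(translation=[[-0.012,0.055,0.01],[-0.012,0.055,0.015],[-0.012,0.055,0.015],[-0.012,0.055,0.015],[-0.012,0.055,0.015],[-0.012,0.055,0.015],[0,0,0],[0,0,0]], delta_rot=[[0,0,0],[0,0,0],[0,0,0],[0,0,0],[0,0,0],[0,0,0],[0,0,0],[0,0,0]], grip=[1,1,1,1,1,1,1,1])

```text
clock: 8.38
tool_pos: [0.4288, -0.1644, 0.3001]
eef_rot: [1.0, 0.001, -0.0, -0.001]
contact_force: [-0.0, 0.4, 0.1]
opening: 0.995
finger_force: 0.0
```

Run:
```python
from h import *
w=r.snapshot("wrist");k=cal("wrist");cv2.imwrite("pics/w4.png",w); print(k[1], r.get_state()["q"])
b,c=sil("wrist","amber_bottle"); cb=contour(b); print(c,b.sum(),cb.min(0),cb.max(0))
# silhouette model: visual hull of bottle box+neck; fit x,y,yaw
def mask(p):
    c,s=np.cos(p[2]),np.sin(p[2]); out=np.zeros((420,560),np.uint8)
    def add(L): 
        L=np.array(L); W=np.c_[p[0]+c*L[:,0]-s*L[:,1],p[1]+s*L[:,0]+c*L[:,1],L[:,2]]
        h=cv2.convexHull((proj(W,"wrist",k)*16).round().astype(np.int32)); cv2.fillConvexPoly(out,h,1,cv2.LINE_8,4)
    box=[(x,y,z) for x in(-.08,.022) for y in(-.027,.027) for z in(0,.046)]
    a=np.linspace(0,2*np.pi,24); ring=lambda x,R:[(x,R*np.cos(t),.023+R*np.sin(t)) for t in a]
    add(box); add([q for q in box if q[0]>0]+ring(.046,.0155)); add(ring(.046,.0155)+ring(.08,.0155)); return out
from scipy.optimize import minimize
cost=lambda q:int((mask(np.array(q)*[.01,.01,.1])!=b).sum())
best=min((minimize(cost,[52.5+i,-16.5+j,.66],method="Nelder-Mead",options=dict(initial_simplex=np.array([[52.5+i,-16.5+j,.66],[53.5+i,-16.5+j,.66],[52.5+i,-15.5+j,.66],[52.5+i,-16.5+j,1.2]]))) for i in(-.5,.3) for j in(-.3,.3)),key=lambda o:o.fun)
print(best.x*[.01,.01,.1],best.fun)
v=w.copy(); cs,_=cv2.findContours(mask(best.x*[.01,.01,.1]),0,1); cv2.drawContours(v,cs,-1,(0,255,255),1); cv2.imwrite("pics/w4v.png",v)
```

```text
[ 0.50641003 -0.16333868  0.38235716] [ 0.39761713  0.48543132 -0.19830279  2.04860313  0.15626087  0.62182644
 -1.47227032]
0.64 6409 [253.  23.] [307. 170.]
[ 0.52572005 -0.16309572  0.07430212] 572.0
```

View pics/w4v.png

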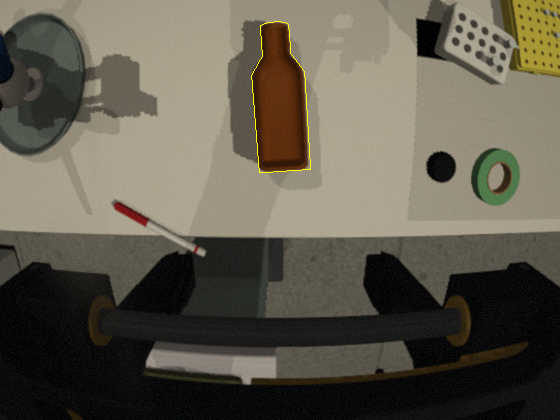

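The fitted outline matches the bottle: origin (0.526, -0.163), yaw 4.3°. The reach analysis favours a vertical grasp at the middle of the body, 105 mm from the mouth.

>>> play_rows(translation=[[0.036,0,0.03],[0.036,0,0.03],[0,0,0],[0,0,0.04],[0,0,0.04],[0,0,0.04],[0,0,0.03],[0,0,0.018],[0,0,0],[0,0,0]], delta_rot=[[0,0,0],[0,0,0],[0,0,-4.3],[0,0,0],[0,0,0],[0,0,0],[0,0,0],[0,0,0],[0,0,0],[0,0,0]], grip=[1,1,1,1,1,1,1,1,1,1])

```text
clock: 9.72
tool_pos: [0.501, -0.1653, 0.0737]
eef_rot: [0.999, 0.038, 0.001, 0.0]
contact_force: [0.1, 0.0, 0.5]
opening: 1.001
finger_force: 0.0
```

>>> play_rows(translation=[[0,0,0],[0,0,0],[0,0,0],[0,0,0],[0,0,0],[0,0,0],[0,0,0],[0,0,0]], delta_rot=[[0,0,0],[0,0,0],[0,0,0],[0,0,0],[0,0,0],[0,0,0],[0,0,0],[0,0,0]], grip=[0.4,0.2,0,-0.3,-0.6,-1,-1,-1], squeeze=25)

```text
clock: 10.72
tool_pos: [0.5003, -0.1656, 0.0729]
eef_rot: [0.999, 0.038, 0.0, 0.0]
contact_force: [-0.7, 0.9, 6.3]
opening: 0.607
finger_force: 25.0
```

>>> play_rows(translation=[[0,0,-0.02],[0,0,-0.05],[0,0,-0.05],[0,0,-0.05],[0,0,-0.05],[0,0,0],[0,0,0]], delta_rot=[[0,0,0],[0,0,0],[0,0,0],[0,0,0],[0,0,0],[0,0,0],[0,0,0]], grip=[-1,-1,-1,-1,-1,-1,-1])

```text
clock: 11.6
tool_pos: [0.4994, -0.1655, 0.2917]
eef_rot: [0.999, 0.038, -0.001, -0.0]
contact_force: [-0.7, 0.1, -1.9]
opening: 0.611
finger_force: 25.0
```

Grasp holds: the opening of 0.61 matches the 54 mm width. Now I carry the bottle over in front of the peg and turn it neck-down.

>>> play_rows(translation=[[0,0,0],[-0.011,-0.0495,-0.007],[-0.011,-0.0495,-0.007],[-0.011,-0.0495,-0.007],[-0.011,-0.0495,-0.007],[-0.011,-0.0495,-0.007],[-0.011,-0.0495,-0.007],[-0.011,-0.0495,-0.007],[0,0,0],[0,0,0],[0,0,0],[0,0,0],[0,0,0],[0,0,0],[0,0,0],[0,0,0],[0,0,0]], delta_rot=[[0,0,4.3],[0,0,0],[0,0,0],[0,0,0],[0,0,0],[0,0,0],[0,0,0],[0,0,0],[0,-8,0],[0,-8,0],[0,-8,0],[0,-8,0],[0,-8,0],[0,-8,0],[0,-2,0],[0,0,0],[0,0,0]], grip=[-1,-1,-1,-1,-1,-1,-1,-1,-1,-1,-1,-1,-1,-1,-1,-1,-1])

```text
clock: 13.72
tool_pos: [0.4225, 0.1811, 0.3419]
eef_rot: [0.907, 0.001, -0.422, 0.0]
contact_force: [-0.5, 0.3, -1.3]
opening: 0.606
finger_force: 25.0
```

```bash
cat >> h.py <<'E'
def bmask(o,Rb,c,k):
    out=np.zeros((420,560),np.uint8)
    def add(L):
        W=np.array(L)@Rb.T+o; h=cv2.convexHull((proj(W,c,k)*16).round().astype(np.int32)); cv2.fillConvexPoly(out,h,1,cv2.LINE_8,4)
    box=[(x,y,z) for x in(-.08,.022) for y in(-.027,.027) for z in(-.023,.023)]
    a=np.linspace(0,2*np.pi,24); ring=lambda x,R:[(x,R*np.cos(t),R*np.sin(t)) for t in a]
    add(box); add([q for q in box if q[0]>0]+ring(.046,.0155)); add(ring(.046,.0155)+ring(.08,.0155)); return out
E
python3 - <<'E'
from h import *
s=r.get_state(); T=np.array(s["tool_pos"]); Rt=R.from_quat(s["eef_rot"]); print(s["clock"],T,Rt.as_matrix().round(3).tolist(),np.round(s["q"],2))
o=T+Rt.apply([.0253,-.0006,.0499]); A=Rt.as_matrix(); Rb=np.c_[A[:,0],-A[:,1],-A[:,2]]
print("mouth",T+Rt.apply([.1053,-.0006,.0499]))
for c in("wrist","scene","top"):
  v=r.snapshot(c);k=cal(c);cv2.imwrite(f"pics/{c}5.png",v)
  cs,_=cv2.findContours(bmask(o,Rb,c,k),0,1); cv2.drawContours(v,cs,-1,(0,255,255),1)
  for p in proj(pegpts(.5736,.1824,0),c,k): cv2.circle(v,tuple(int(x) for x in p),2,(0,255,0),1)
  cv2.imwrite(f"pics/{c}5v.png",v)
a=cv2.imread("pics/wrist5v.png");b=cv2.imread("pics/scene5v.png")
cv2.imwrite("pics/5.png",np.hstack([a[:420,130:430],cv2.resize(b[140:280,180:340],None,fx=3,fy=3)]))
E
```

```text
13.725 [0.42245324 0.18108461 0.34194941] [[0.644, 0.002, -0.765], [0.001, -1.0, -0.001], [-0.765, 0.0, -0.644]] [-0.2   0.79 -0.29  1.54 -0.16  1.63 -2.  ]
mouth [0.4520852  0.18173608 0.22925521]
```

View pics/5.png

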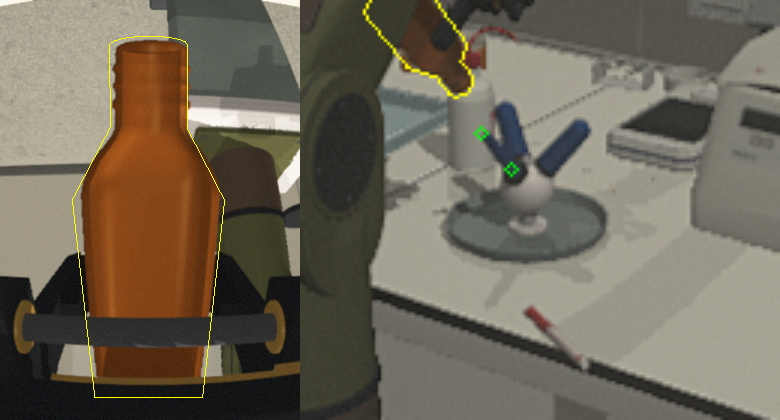

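The model outlines lie on the real bottle in both views: mouth at (150,40) in the wrist crop, slim-peg tip at (481,135) in the scene crop. The offset to the collar is x +169 mm, z +16 mm and y −1.3 mm in the tool frame.

>>> play_rows(translation=[[0.02,-0.0013,0.008],[0.025,0,0.008],[0.025,0,0],[0,0,0],[0,0,0]], delta_rot=[[0,0,0],[0,0,0],[0,0,0],[0,0,0],[0,0,0]], grip=[-1,-1,-1,-1,-1])

```text
clock: 14.5
tool_pos: [0.4552, 0.1824, 0.2779]
eef_rot: [0.906, 0.001, -0.423, 0.0]
contact_force: [-0.4, 0.5, -1.6]
opening: 0.609
finger_force: 25.0
```

Run:
```python
from h import *
s=r.get_state(); T=np.array(s["tool_pos"]); Rt=R.from_quat(s["eef_rot"]); A=Rt.as_matrix()
m=T+Rt.apply([.1053,0,.0499]); print(s["clock"],T,"mouth",m,"to collar in tool",A.T@(np.array([.5486,.1824,.09])-m))
o=T+Rt.apply([.0253,0,.0499]); Rb=np.c_[A[:,0],-A[:,1],-A[:,2]]
out=[]
for c,(x0,x1,y0,y1) in dict(scene=(210,310,150,250),top=(170,270,130,230)).items():
  v=r.snapshot(c);k=cal(c);cv2.imwrite(f"pics/{c}6.png",v); S=4
  v=cv2.resize(v[y0:y1,x0:x1],None,fx=S,fy=S,interpolation=cv2.INTER_CUBIC)
  cs,_=cv2.findContours(cv2.resize(bmask(o,Rb,c,k)[y0:y1,x0:x1],None,fx=S,fy=S,interpolation=0),0,1); cv2.drawContours(v,cs,-1,(0,255,255),1)
  for p in proj(pegpts(.5736,.1824,0),c,k): cv2.circle(v,tuple(int(S*(x-q)) for x,q in zip(p,(x0,y0))),3,(0,255,0),1)
  out.append(v)
cv2.imwrite("pics/6.png",np.hstack(out))
```

```text
14.5 [0.45521872 0.18239745 0.27785598] mouth [0.48460234 0.18245012 0.1650965 ] to collar in tool [ 0.09866353  0.00014691 -0.00082059]
```

View pics/6.png

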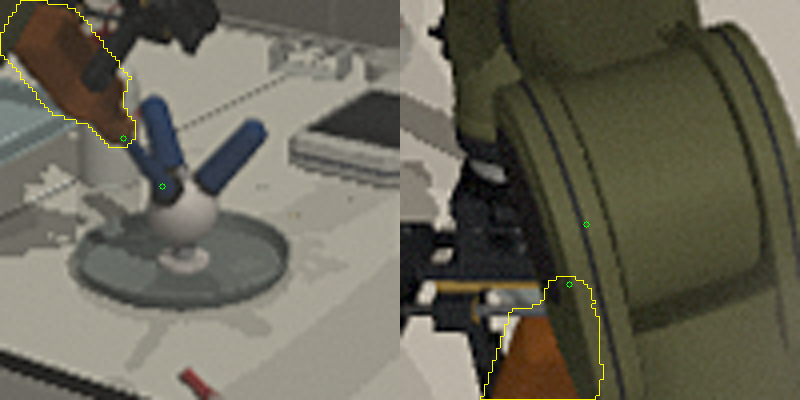

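The neck is just short of the peg tip. The scene view hints that the peg sits slightly right of the model, so I quantify that offset relative to the bottle in the same camera.

Run:
```python
from h import *
# peg in static cameras vs model; pan rim too
def pegmask(cx,cy,th,c,k):
    P=pegpts(cx,cy,th); d=(P[1]-P[0])/np.linalg.norm(P[1]-P[0]); s=np.array([0,1,0.]);s=np.array([np.sin(th),np.cos(th),0]); n=np.cross(d,s)
    a=np.linspace(0,2*np.pi,24); L=[P[0]+d*t+R_*(np.cos(x)*s+np.sin(x)*n) for t,R_ in((0,.01),(.079,.006)) for x in a]+[P[1]]
    out=np.zeros((420,560),np.uint8); cv2.fillConvexPoly(out,cv2.convexHull((proj(L,c,k)*16).round().astype(np.int32)),1,cv2.LINE_8,4); return out
for c,f in(("scene","pics/scene5.png"),):
    im=cv2.imread(f); k=cal(c); hsv=cv2.cvtColor(im,cv2.COLOR_BGR2HSV).astype(int)
    pm=pegmask(.5736,.1824,0,c,k); ys,xs=np.where(pm); print("model peg",xs.mean(),ys.mean(),xs.min(),xs.max(),ys.min(),ys.max())
    g=im.astype(int); bl=((g[...,0]-g[...,2])>25)
    for y in range(ys.min()-2,ys.max()+6):
        x=np.where(bl[y,xs.min()-8:xs.max()+14])[0]+xs.min()-8; mx=np.where(pm[y])[0]
        print(y,x.min() if len(x) else None,x.max() if len(x) else None,"| model",(mx.min(),mx.max()) if len(mx) else None)
# bottle in scene6
im=cv2.imread("pics/scene6.png").astype(int); k=cal("scene")
s=r.get_state(); T=np.array(s["tool_pos"]); Rt=R.from_quat(s["eef_rot"]); A=Rt.as_matrix()
o=T+Rt.apply([.0253,0,.0499]); bm=bmask(o,np.c_[A[:,0],-A[:,1],-A[:,2]],"scene",k)
br=(im[...,2]-im[...,0])>28
print("bottle")
for y in range(176,190):
    x=np.where(br[y,205:250])[0]+205; mx=np.where(bm[y])[0]; print(y,(x.min(),x.max()) if len(x) else None,(mx.min(),mx.max()) if len(mx) else None)
# pan in scene
m,cf=sil("scene","drying_stand"); P=plane(contour(m)[contour(m)[:,1]>195],"scene",.01,k)[:,:2]
f=least_squares(lambda p:np.hypot(*(P-p[:2]).T)-.102,[.575,.18],loss="soft_l1",f_scale=.002);print("pan scene",cf,f.x,np.median(abs(f.fun)))
```

```text
model peg 246.69387755102042 191.98979591836735 240 253 184 199
182 248 252 | model None
183 249 253 | model None
184 249 253 | model (np.int64(241), np.int64(243))
185 242 253 | model (np.int64(240), np.int64(243))
186 243 253 | model (np.int64(240), np.int64(244))
187 250 254 | model (np.int64(240), np.int64(245))
188 245 254 | model (np.int64(241), np.int64(246))
189 247 265 | model (np.int64(242), np.int64(247))
190 247 255 | model (np.int64(242), np.int64(248))
191 248 249 | model (np.int64(243), np.int64(249))
192 None None | model (np.int64(244), np.int64(250))
193 262 262 | model (np.int64(245), np.int64(251))
194 None None | model (np.int64(245), np.int64(252))
195 252 252 | model (np.int64(246), np.int64(253))
196 252 252 | model (np.int64(247), np.int64(253))
197 252 252 | model (np.int64(247), np.int64(253))
198 None None | model (np.int64(248), np.int64(253))
199 None None | model (np.int64(249), np.int64(252))
200 None None | model None
201 None None | model None
202 None None | model None
203 None None | model None
204 None None | model None
bottle
176 (np.int64(225), np.int64(235)) (np.int64(221), np.int64(240))
177 (np.int64(226), np.int64(240)) (np.int64(222), np.int64(241))
178 (np.int64(227), np.int64(244)) (np.int64(224), np.int64(241))
179 (np.int64(229), np.int64(244)) (np.int64(227), np.int64(242))
180 (np.int64(233), np.int64(243)) (np.int64(230), np.int64(243))
181 (np.int64(234), np.int64(243)) (np.int64(232), np.int64(243))
182 (np.int64(235), np.int64(242)) (np.int64(233), np.int64(243))
183 (np.int64(236), np.int64(242)) (np.int64(234), np.int64(243))
184 (np.int64(238), np.int64(241)) (np.int64(235), np.int64(243))
185 None (np.int64(236), np.int64(242))
186 None (np.int64(237), np.int64(240))
187 None None
188 None None
189 None None
pan scene 0.57 [0.58279691 0.18842869] 0.007810369054282236
```

>>> play_rows(translation=[[0.006,0,0],[0.006,0,0],[0.006,0,0],[0.006,0,0],[0.006,0,0],[0,0,0]], delta_rot=[[0,0,0],[0,0,0],[0,0,0],[0,0,0],[0,0,0],[0,0,0]], grip=[-1,-1,-1,-1,-1,-1])

```text
clock: 15.4
tool_pos: [0.475, 0.1822, 0.2543]
eef_rot: [0.906, 0.0, -0.423, 0.0]
contact_force: [-0.5, -0.3, -2.0]
opening: 0.613
finger_force: 25.0
```

```bash
cat > st.py <<'E'
from h import *
s=r.get_state(); T=np.array(s["tool_pos"]); Rt=R.from_quat(s["eef_rot"]); A=Rt.as_matrix()
m=T+Rt.apply([.1053,0,.0499]); print(s["clock"],"to collar in tool mm",(1000*A.T@(np.array([.5486,.1824,.09])-m)).round(1),"F tool",(A.T@np.array(s["contact_force"])).round(2),"M tool",(A.T@np.array(s["moment"])).round(3),s["opening"],s["finger_force"])
E
python3 st.py
python3 - <<'E'
from h import *
v=r.snapshot("scene"); cv2.imwrite("pics/7.png",cv2.resize(v[150:250,210:310],None,fx=6,fy=6,interpolation=cv2.INTER_CUBIC))
E
```

```text
15.4 to collar in tool mm [67.9 -0.2 -0.8] F tool [1.16 0.33 1.66] M tool [ 0.072  1.007 -0.017] 0.6126395823919963 24.972548126243055
```

View pics/7.png

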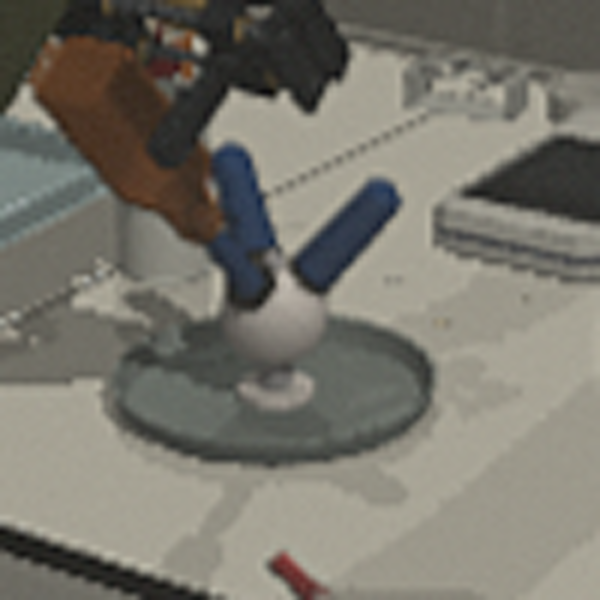

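The neck is over the peg tip with no contact force (about 2 N is just the bottle's weight), and the axes line up at about (205,228). Continuing.

>>> play_rows(translation=[[0.005,0,0],[0.005,0,0],[0.005,0,0],[0.005,0,0],[0,0,0]], delta_rot=[[0,0,0],[0,0,0],[0,0,0],[0,0,0],[0,0,0]], grip=[-1,-1,-1,-1,-1])

```text
clock: 16.08
tool_pos: [0.4879, 0.1822, 0.2391]
eef_rot: [0.906, 0.0, -0.423, 0.0]
contact_force: [-0.2, -0.1, -1.3]
opening: 0.609
finger_force: 25.0
```

```bash
python3 st.py
```

```text
16.075 to collar in tool mm [47.9 -0.2 -0.7] F tool [0.82 0.11 0.98] M tool [ 0.039  0.99  -0.024] 0.6091142425694706 24.972692686133087
```

>>> play_rows(translation=[[0.004,0,0],[0.004,0,0],[0.004,0,0],[0.004,0,0],[0,0,0]], delta_rot=[[0,0,0],[0,0,0],[0,0,0],[0,0,0],[0,0,0]], grip=[-1,-1,-1,-1,-1])

```text
clock: 16.7
tool_pos: [0.4981, 0.1822, 0.2269]
eef_rot: [0.906, 0.0, -0.423, 0.0]
contact_force: [0.5, 0.8, -2.1]
opening: 0.613
finger_force: 25.0
```

```bash
python3 st.py
```

```text
16.7 to collar in tool mm [32.  -0.2 -0.6] F tool [ 1.97 -0.8   0.99] M tool [-0.01   0.955 -0.024] 0.6133945045986029 24.97260191012174
```

>>> play_rows(translation=[[0.004,0,0],[0.004,0,0],[0.004,0,0],[0,0,0]], delta_rot=[[0,0,0],[0,0,0],[0,0,0],[0,0,0]], grip=[-1,-1,-1,-1])

```text
clock: 17.2
tool_pos: [0.5058, 0.1822, 0.2177]
eef_rot: [0.906, 0.0, -0.423, 0.0]
contact_force: [0.4, -0.2, -2.0]
opening: 0.61
finger_force: 25.0
```

```bash
python3 st.py
```

```text
17.2 to collar in tool mm [20.  -0.2 -0.6] F tool [1.76 0.24 0.94] M tool [ 0.012  0.986 -0.044] 0.6095065271545449 24.972616690210998
```

>>> play_rows(translation=[[0.003,0,0],[0.003,0,0],[0.003,0,0],[0.003,0,0],[0,0,0]], delta_rot=[[0,0,0],[0,0,0],[0,0,0],[0,0,0],[0,0,0]], grip=[-1,-1,-1,-1,-1])

```text
clock: 17.82
tool_pos: [0.5135, 0.1822, 0.2086]
eef_rot: [0.906, 0.0, -0.423, 0.0]
contact_force: [-0.3, -0.3, -1.9]
opening: 0.612
finger_force: 25.0
```

```bash
python3 st.py
```

```text
17.825 to collar in tool mm [ 8.1 -0.2 -0.6] F tool [1.29 0.3  1.44] M tool [ 0.029  0.96  -0.106] 0.6120694385235441 24.972576163709164
```

Smooth so far. I go on in 2 mm steps until the collar is felt.

>>> play_rows(translation=[[0.002,0,0],[0.002,0,0],[0.002,0,0],[0,0,0]], delta_rot=[[0,0,0],[0,0,0],[0,0,0],[0,0,0]], grip=[-1,-1,-1,-1])

```text
clock: 18.32
tool_pos: [0.5174, 0.1823, 0.2041]
eef_rot: [0.906, 0.0, -0.423, 0.0]
contact_force: [0.8, 1.0, -1.5]
opening: 0.613
finger_force: 25.0
```

```bash
python3 st.py
```

```text
18.325 to collar in tool mm [ 2.2 -0.1 -0.5] F tool [ 1.64 -1.02  0.35] M tool [ 0.01   0.96  -0.011] 0.6126894650436583 24.97266471851617
```

>>> play_rows(translation=[[0.001,0,0],[0.001,0,0],[0,0,0]], delta_rot=[[0,0,0],[0,0,0],[0,0,0]], grip=[-1,-1,-1])

```text
clock: 18.7
tool_pos: [0.5186, 0.1823, 0.2027]
eef_rot: [0.906, 0.0, -0.423, 0.0]
contact_force: [0.1, -0.0, -1.9]
opening: 0.611
finger_force: 25.0
```

```bash
python3 st.py
```

```text
18.7 to collar in tool mm [ 0.3 -0.1 -0.5] F tool [1.56 0.05 1.13] M tool [0.006 0.998 0.007] 0.6113927635099614 24.972558827139437
```

>>> play_rows(translation=[[0.001,0,0],[0.001,0,0],[0,0,0]], delta_rot=[[0,0,0],[0,0,0],[0,0,0]], grip=[-1,-1,-1])

```text
clock: 19.08
tool_pos: [0.5195, 0.1823, 0.2015]
eef_rot: [0.906, 0.001, -0.423, 0.0]
contact_force: [-2.4, -0.1, 0.7]
opening: 0.614
finger_force: 25.0
```

```bash
python3 st.py
```

```text
19.075 to collar in tool mm [-1.1 -0.  -0.6] F tool [-2.06  0.12  1.4 ] M tool [-0.058  0.456  0.009] 0.6141023557424744 24.978686054237187
```

>>> play_rows(translation=[[0.001,0,0],[0.001,0,0],[0,0,0]], delta_rot=[[0,0,0],[0,0,0],[0,0,0]], grip=[-1,-1,-1])

```text
clock: 19.45
tool_pos: [0.5196, 0.1824, 0.2012]
eef_rot: [0.905, 0.001, -0.425, 0.001]
contact_force: [-6.0, -0.1, 7.9]
opening: 0.607
finger_force: 25.0
```

```bash
python3 st.py
```

```text
19.45 to collar in tool mm [-1.2  0.  -1.2] F tool [-9.89  0.11 -0.39] M tool [-0.168 -1.045  0.1  ] 0.6072900000794057 24.992530569434166
```

The collar is felt at about 10 N axially, within 1 mm of where it was predicted. I relax, release and retreat along the fingers.

>>> play_rows(translation=[[-0.0015,0,0],[0,0,0],[0,0,0],[0,0,0],[0,0,0],[0,0,0],[0,0,0],[0,0,0]], delta_rot=[[0,0,0],[0,0,0],[0,0,0],[0,0,0],[0,0,0],[0,0,0],[0,0,0],[0,0,0]], grip=[-1,-1,0.3,0.4,0.6,0.8,1,1])

```text
clock: 20.45
tool_pos: [0.5202, 0.1823, 0.2008]
eef_rot: [0.906, 0.001, -0.423, 0.0]
contact_force: [0.3, 0.8, -0.9]
opening: 0.997
finger_force: 0.0
```

>>> play_rows(translation=[[0,0,-0.005],[0,0,-0.01],[0,0,-0.015],[0,0,-0.02],[0,0,-0.03],[-0.02,0,-0.03],[-0.04,0,-0.02],[-0.04,0,0],[0,0,0],[0,0,0]], delta_rot=[[0,0,0],[0,0,0],[0,0,0],[0,0,0],[0,0,0],[0,0,0],[0,0,0],[0,0,0],[0,0,0],[0,0,0]], grip=[1,1,1,1,1,1,1,1,1,1])

```text
clock: 21.7
tool_pos: [0.5559, 0.1821, 0.3605]
eef_rot: [0.906, 0.0, -0.423, 0.0]
contact_force: [0.9, -0.7, -0.8]
opening: 0.995
finger_force: 0.0
```

Run:
```python
from h import *
v=r.snapshot("scene"); w=r.snapshot("wrist"); k=cal("wrist")
P=pegpts(.5736,.1824,0); d=(P[1]-P[0])/np.linalg.norm(P[1]-P[0]); X=-d; Y=np.array([0,1.,0]); Rb=np.c_[X,Y,np.cross(X,Y)]
for im,c,kk in((v,"scene",cal("scene")),(w,"wrist",k)):
  cs,_=cv2.findContours(bmask(P[0]+d*.08,Rb,c,kk),0,1); 
  if c=="wrist": cv2.drawContours(im,cs,-1,(0,255,255),1)
cv2.imwrite("pics/8.png",np.hstack([cv2.resize(v[140:260,210:300],None,fx=3.5,fy=3.5,interpolation=cv2.INTER_CUBIC),w[:420,60:500]]))
print([(np.round(x["point"],3).tolist(),x["confidence"]) for x in r.look_for("scene","amber_bottle")])
```

```text
[([0.45, 0.165, 0.174], 0.6), ([0.574, 0.159, 0.098], 0.37)]
```

View pics/8.png

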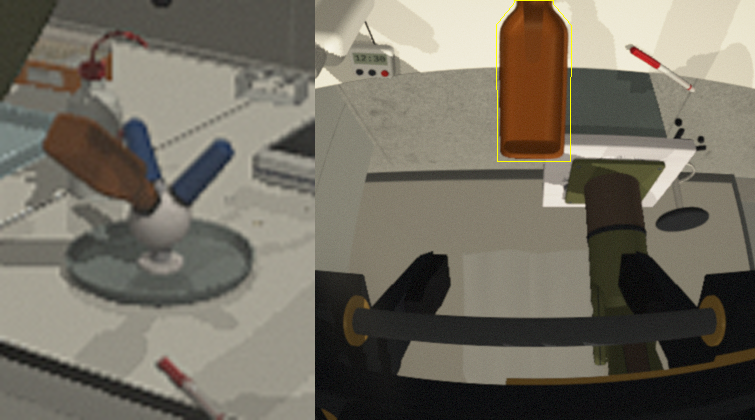

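The bottle hangs neck-down on the front-facing peg, with its mouth at the collar at about (150,200), in line with the model outline and clear of the gripper. I'm handing it in.

```bash
python3 -c "
from plant import r
print(r.finish_job())"
```

```text
the job is handed in; nothing more can be done
None
```

The slim peg faces front, the amber bottle hangs neck-down on it against the collar and is let go, and the job was handed in at about 22 s; the interface returned no verdict.

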